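# Spread the potatoes for steaming and put on the lid

### The job

The potatoes were tipped into the steel pan in one heap: spread them out into a single even layer over the whole floor of the pan, none on top of another, with a potato in every sixth of the floor (three by two). Then fetch the lid from the other table and lay it on the pan so that its recess drops into the mouth and it sits flat and square on the rim. Keep all the potatoes in the pan, and leave the two seasoning jars as they stand.

Things in the scene. Friction and masses are not known exactly. Their poses are not given: they have to be found in the camera images.
- pan: open rectangular stainless steel pan, fixed on a thin non-slip mat on the right-hand bench. Inside 270 (x) x 180 (y) mm, straight walls, corners rounded to 22 mm; flat flange 13 mm wide round the top. Origin: on the bench under its centre (mat underside); inner floor 5 mm, top of rim 58 mm above it. x along its length, y across, z up
- pan_rim (a point): centre of the pan's mouth, level with the top of the rim; the pan's axes
- lid: steel lid, 290 (x) x 200 (y) mm, 0.4 kg, loose, right way up on the left-hand table. Below its 3 mm flange an 8 mm deep recess, 266 x 176 mm, tapered, drops into the pan's mouth (2 mm play all round) till the flange rests on the rim, either way round. Origin: centre of the recess's underside, 50 mm above the pan's origin when seated. x along its length, z up
- lid_handle (a point): middle of the lid's strap handle, 40 mm above the lid's underside: a straight bar along the lid's x, 10 mm wide, 12 mm high, 88 mm clear between its two posts, 22 mm of air beneath it over the flange plane; the lid's axes
- floor_near_left (a point): point on the pan's inner floor: middle of one sixth of it (90 x 90 mm), at the pan's -x end, on the +y side
- floor_near_right (a point): point on the pan's inner floor: middle of one sixth of it (90 x 90 mm), at the pan's -x end, on the -y side
- floor_mid_left (a point): point on the pan's inner floor: middle of one sixth of it (90 x 90 mm), in the middle of its length, on the +y side
- floor_mid_right (a point): point on the pan's inner floor: middle of one sixth of it (90 x 90 mm), in the middle of its length, on the -y side
- floor_far_left (a point): point on the pan's inner floor: middle of one sixth of it (90 x 90 mm), at the pan's +x end, on the +y side
- floor_far_right (a point): point on the pan's inner floor: middle of one sixth of it (90 x 90 mm), at the pan's +x end, on the -y side
- potato0: one of seven loose small potatoes, lumpy, about 53 x 44 x 36 mm, 50 g, together in one heap in the pan, some on top of others. Origin: its centre, about 18 mm (lying flat) to 26 mm (on end) over what it lies on; its axes: x its long, z its short one
- potato1: one of seven loose small potatoes, lumpy, about 53 x 44 x 36 mm, 50 g, together in one heap in the pan, some on top of others. Origin: its centre, about 18 mm (lying flat) to 26 mm (on end) over what it lies on; its axes: x its long, z its short one
- potato2: one of seven loose small potatoes, lumpy, about 53 x 44 x 36 mm, 50 g, together in one heap in the pan, some on top of others. Origin: its centre, about 18 mm (lying flat) to 26 mm (on end) over what it lies on; its axes: x its long, z its short one
- potato3: one of seven loose small potatoes, lumpy, about 53 x 44 x 36 mm, 50 g, together in one heap in the pan, some on top of others. Origin: its centre, about 18 mm (lying flat) to 26 mm (on end) over what it lies on; its axes: x its long, z its short one
- potato4: one of seven loose small potatoes, lumpy, about 53 x 44 x 36 mm, 50 g, together in one heap in the pan, some on top of others. Origin: its centre, about 18 mm (lying flat) to 26 mm (on end) over what it lies on; its axes: x its long, z its short one
- potato5: one of seven loose small potatoes, lumpy, about 53 x 44 x 36 mm, 50 g, together in one heap in the pan, some on top of others. Origin: its centre, about 18 mm (lying flat) to 26 mm (on end) over what it lies on; its axes: x its long, z its short one
- potato6: one of seven loose small potatoes, lumpy, about 53 x 44 x 36 mm, 50 g, together in one heap in the pan, some on top of others. Origin: its centre, about 18 mm (lying flat) to 26 mm (on end) over what it lies on; its axes: x its long, z its short one
- herb_jar: bystander: herb jar, 41 mm wide, 103 mm high, loose, standing on the bench; origin under its centre, z up
- spice_jar: bystander: spice jar, 41 mm wide, 107 mm high, loose, standing on the bench; origin under its centre, z up
Mind the look-alikes: they are no part of the job. What is shaped like the potato5 but yellow is not meant.

How it is judged:
On the way:
1. all the potatoes lie in one even layer over the whole pan floor (horizontal distance between any of potato0, potato1, potato2, potato3, potato4, potato5, potato6 and floor_near_left below 0.045 m and horizontal distance between any of potato0, potato1, potato2, potato3, potato4, potato5, potato6 and floor_near_right below 0.045 m and horizontal distance between any of potato0, potato1, potato2, potato3, potato4, potato5, potato6 and floor_mid_left below 0.045 m and horizontal distance between any of potato0, potato1, potato2, potato3, potato4, potato5, potato6 and floor_mid_right below 0.045 m and horizontal distance between any of potato0, potato1, potato2, potato3, potato4, potato5, potato6 and floor_far_left below 0.045 m and horizontal distance between any of potato0, potato1, potato2, potato3, potato4, potato5, potato6 and floor_far_right below 0.045 m and z of potato0 in the frame of pan between 0.013 and 0.035 m and x of potato0 in the frame of pan between -0.135 and 0.135 m and y of potato0 in the frame of pan between -0.09 and 0.09 m and z of potato1 in the frame of pan between 0.013 and 0.035 m and x of potato1 in the frame of pan between -0.135 and 0.135 m and y of potato1 in the frame of pan between -0.09 and 0.09 m and z of potato2 in the frame of pan between 0.013 and 0.035 m and x of potato2 in the frame of pan between -0.135 and 0.135 m and y of potato2 in the frame of pan between -0.09 and 0.09 m and z of potato3 in the frame of pan between 0.013 and 0.035 m and x of potato3 in the frame of pan between -0.135 and 0.135 m and y of potato3 in the frame of pan between -0.09 and 0.09 m and z of potato4 in the frame of pan between 0.013 and 0.035 m and x of potato4 in the frame of pan between -0.135 and 0.135 m and y of potato4 in the frame of pan between -0.09 and 0.09 m and z of potato5 in the frame of pan between 0.013 and 0.035 m and x of potato5 in the frame of pan between -0.135 and 0.135 m and y of potato5 in the frame of pan between -0.09 and 0.09 m and z of potato6 in the frame of pan between 0.013 and 0.035 m and x of potato6 in the frame of pan between -0.135 and 0.135 m and y of potato6 in the frame of pan between -0.09 and 0.09 m), for 0.2 s.
At the end, for the whole second after the job is handed in: All potatoes in the pan in one layer (centres under 30 mm above its floor), each sixth of the floor with a potato centred within 45 mm of its middle. Lid seated: within 3 mm of the rim, 8 mm of centre, tilt under 0.025 rad, square within 0.05 rad. All at rest; layer even before the lid goes on (all of step 1 and z of lid in the frame of pan between 0.046 and 0.053 m and horizontal distance between lid and pan below 0.008 m and angle between lid's own z axis and vertical below 0.025 rad and angle between the x axis of lid and the x axis of pan, either way round below 0.05 rad and linear speed of lid below 0.02 m/s and linear speed of each of potato0, potato1, potato2, potato3, potato4, potato5, potato6 below 0.03 m/s); the robot touches nothing.
It fails at once if the herb jar is moved more than 30 mm or tipped (distance of herb_jar from where it was at the start of the episode above 0.03 m or angle between herb_jar's own z axis and vertical above 0.35 rad).
It fails at once if the spice jar is moved more than 30 mm or tipped (distance of spice_jar from where it was at the start of the episode above 0.03 m or angle between spice_jar's own z axis and vertical above 0.35 rad).
It fails at once if a potato leaves the pan ((x of potato0 in the frame of pan above 0.147 m or x of potato0 in the frame of pan below -0.147 m or y of potato0 in the frame of pan above 0.102 m or y of potato0 in the frame of pan below -0.102 m) or (x of potato1 in the frame of pan above 0.147 m or x of potato1 in the frame of pan below -0.147 m or y of potato1 in the frame of pan above 0.102 m or y of potato1 in the frame of pan below -0.102 m) or (x of potato2 in the frame of pan above 0.147 m or x of potato2 in the frame of pan below -0.147 m or y of potato2 in the frame of pan above 0.102 m or y of potato2 in the frame of pan below -0.102 m) or (x of potato3 in the frame of pan above 0.147 m or x of potato3 in the frame of pan below -0.147 m or y of potato3 in the frame of pan above 0.102 m or y of potato3 in the frame of pan below -0.102 m) or (x of potato4 in the frame of pan above 0.147 m or x of potato4 in the frame of pan below -0.147 m or y of potato4 in the frame of pan above 0.102 m or y of potato4 in the frame of pan below -0.102 m) or (x of potato5 in the frame of pan above 0.147 m or x of potato5 in the frame of pan below -0.147 m or y of potato5 in the frame of pan above 0.102 m or y of potato5 in the frame of pan below -0.102 m) or (x of potato6 in the frame of pan above 0.147 m or x of potato6 in the frame of pan below -0.147 m or y of potato6 in the frame of pan above 0.102 m or y of potato6 in the frame of pan below -0.102 m)).
It also fails if it takes over 72 s, if anything falls off the work surface, if the arm or the gripper's body presses on something with over 40 N, if the wrist force passes 120 N, or if a joint passes its speed limit or range.

### The arm

A 6-joint arm with a two-finger parallel gripper is mounted at the origin on a cart in front of the work surface, level with it; the furniture and walls round the work are solid. World frame = base frame: x ahead of the robot, y to its left, z up, the work surface at z = 0. Lengths are in m, angles in rad, forces in N, time in s.
With the tool pointing down it reaches from about 0.25 to 0.8 m from the base axis. Payload 3.9 kg.
Tool frame: the origin (TCP) lies at the very end of the fingers, on their centre line; the grasp point (between the pads) lies 19 mm behind it; z points along the fingers, y is the direction in which the jaws open and shut (so a half turn about z gives the same grasp; the last joint's range is limited). The gripper opens to 85 mm and grips with 20 to 120 N. Pads are 22 mm wide; open, the fingers measure 114 mm over their backs; the gripper's body (76 mm by 85 mm) begins 54 mm behind the grasp point. The pads swing forward as they close: fully open they stand 13 mm farther back than shut.
Start: joints at [-1.191, 0.26, -0.138, 1.173, 0, 1.571], TCP at [0.195, -0.488, 0.231] pointing down, gripper open.
Joint ranges: [-2.78, 2.78], [-0.83, 1.72], [-1.28, 1.37], [-1.9, 2.12], [-1.57, 1.48], [-3.14, 3.14]. Speed limits (rad/s): [2.57, 2.57, 3.14, 3.14, 3.14, 3.14].

### API

Orientations are given as a rotation vector (axis times angle).
In Python, from plant import robot gives the robot as it stands. The module is installed in compiled form; this text tells all that it offers.
- The arm moves only by the shell command python3 -m inch 'ROWS' [FORCE]. ROWS is JSON, a list of rows, each a list of 5 numbers: the shift along the world's x, y, z in mm, then the turn about the world's z in rad, then the opening, from 0 (shut) to 1 (fully open). A call has 1 to 12 rows; each row is the pose to reach, as a shift and turn from the pose commanded when the call began; what a row does not reach only later rows make up. A row lasts 1/8 s, in which the tool goes at most 62.5 mm and 10.7 degrees, less where a joint would pass 70% of its speed; a pose out of reach is approached as far as the arm can. A call with a gripper value outside its range is refused whole. The fingers move at their own pace and stop on an object; FORCE is the grip in N (left out, the last holds). Time passes only in rows, so rows that repeat a pose let the fingers close. It gives the time, the measured TCP pose, the force and the opening at its end, in the units of the state.
- robot.observe(): the state, without advancing time (a new reading comes with each control period).
- robot.get_image(name): name is "scene" or "top"; returns the picture (384x512x3 uint8, red, green, blue); there is no depth.
- robot.get_calibration(name): a dict with "intrinsics" (3x3 intrinsics, pixels), "world_to_cam" (4x4, takes a point from world to camera coordinates). Camera axes: x right, y up, looking along -z (the intrinsics and any distortion apply to the point x, -y, -z); pixel columns grow to the right and rows downward; lengths in m; the calibration is good to about 2 mm. A picture is of the moment at which its call begins. get_calibration takes no time and is no camera call.
- robot.finish_job(): hands the job in, once; it reports no verdict.
The state is a dict: "time_s": time; "q": joint angles; "qd": joint speeds; "effort": joint torques, N m; "eef_pos": TCP position; "eef_rot": TCP orientation; "ft_force": force on the tool from outside, world axes, zero at the start; "torque": the same for the moment, N m; "width": opening from 0.0 (shut) to 1.0 (fully open).
Only numpy, scipy, OpenCV 4.12 (cv2) and the standard library are available. Lean on these libraries where they do the work, as an engineer would, in place of code of your own. Each camera call takes 0.05 s, during which the arm holds its last target.

## Working session

There is one attempt and no reset: what is moved stays moved. The work goes in short steps, Python scripts to look and compute and a shell command to move; the robot and the scene stay as the last step left them, time stands still between calls to the robot, and variables do not carry over. Pictures are saved under pics/ and viewed, and the job is handed in when it is done.

```bash
mkdir -p pics; python3 - <<'E'
from plant import robot
import cv2,numpy as np
for n in("scene","top"):
    im=robot.get_image(n); cv2.imwrite(f"pics/{n}0.png",cv2.cvtColor(im,cv2.COLOR_RGB2BGR))
    c=robot.get_calibration(n); print(n,c["intrinsics"],np.round(c["world_to_cam"],4).tolist(),[k for k in c])
s=robot.observe(); print(s)
E
```

```text
scene [[385.97410076   0.         253.27617981]
 [  0.         385.97410076 193.99673255]
 [  0.           0.           1.        ]] [[0.8867, -0.4622, -0.0071, -0.4899], [0.3306, 0.6232, 0.7087, -0.1864], [-0.3231, -0.6308, 0.7054, -1.1634], [0.0, 0.0, 0.0, 1.0]] ['intrinsics', 'world_to_cam']
top [[374.34352451   0.         258.94710035]
 [  0.         374.34352451 188.35839307]
 [  0.           0.           1.        ]] [[-0.1198, -0.9928, -0.0019, 0.0059], [0.9699, -0.1175, 0.2133, -0.55], [-0.212, 0.0237, 0.977, -1.095], [0.0, 0.0, 0.0, 1.0]] ['intrinsics', 'world_to_cam']
{'time_s': 0.1, 'q': array([-1.19099500e+00,  2.60654505e-01, -1.39229423e-01,  1.17272851e+00,
        1.83387495e-05,  1.57079526e+00]), 'qd': array([ 0.00128287, -0.00171213,  0.00207123,  0.00029203, -0.00038876,
        0.00126097]), 'effort': array([-5.18291763e-04, -4.06508088e+01,  2.54527581e+01,  1.00685001e-02,
       -1.10466008e-04,  6.27044997e-06]), 'eef_pos': array([ 0.19441257, -0.48701109,  0.23053321]), 'eef_rot': array([-3.08336106e+00, -5.92675578e-01,  5.09905920e-04]), 'ft_force': array([ 0.35509639, -0.06178159, -0.11200871]), 'torque': array([-0.00369961, -0.03919487, -0.03103979]), 'width': 0.9998498623463167}
```

View pics/scene0.png

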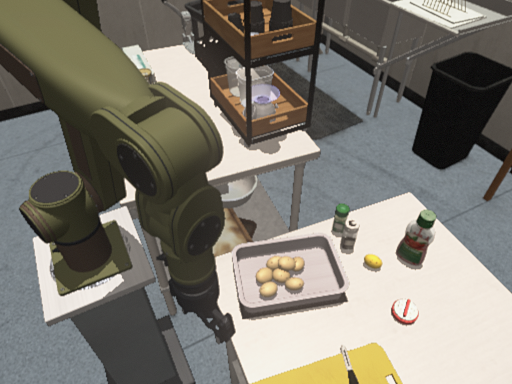

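View pics/top0.png

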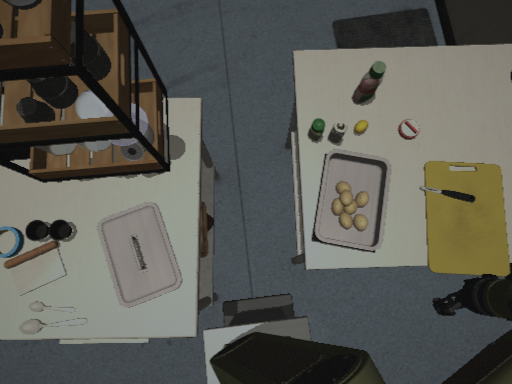

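Scene: the pan with its heap is at about (290,275), the jars at (342,215)/(350,235), and the yellow look-alike at (372,261). In the top view the pan is at (352,200), the lid at (140,253) with its handle along its length, the jars at (317,128)/(339,131), and the yellow object at (361,127). The next step is measuring.

```bash
cat > h.py <<'E'
from plant import robot
import cv2,numpy as np
def img(n,f=None):
    im=cv2.cvtColor(robot.get_image(n),cv2.COLOR_RGB2BGR)
    if f: cv2.imwrite(f"pics/{f}.png",im)
    return im
def ray(n,u,v,z):
    c=robot.get_calibration(n);K=c["intrinsics"];W=np.array(c["world_to_cam"])
    d=np.linalg.inv(K)@[u,v,1];d=np.array([d[0],-d[1],-d[2]])
    o=-W[:3,:3].T@W[:3,3];d=W[:3,:3].T@d
    return o+d*(z-o[2])/d[2]
def proj(n,p):
    c=robot.get_calibration(n);K=c["intrinsics"];W=np.array(c["world_to_cam"])
    q=W[:3,:3]@np.array(p)+W[:3,3];q=K@[q[0],-q[1],-q[2]];return q[:2]/q[2]
def tri(u1,v1,u2,v2):
    A=[];b=[]
    for n,u,v in(("top",u1,v1),("scene",u2,v2)):
        p=ray(n,u,v,0);q=ray(n,u,v,.2);d=(q-p)/np.linalg.norm(q-p);M=np.eye(3)-np.outer(d,d);A.append(M);b.append(M@p)
    return np.linalg.lstsq(np.vstack(A),np.hstack(b),rcond=None)[0]
E
python3 - <<'E'
from h import *
t=cv2.imread("pics/top0.png");s=cv2.imread("pics/scene0.png")
a=cv2.resize(t[140:260,305:405],None,fx=5,fy=5,interpolation=cv2.INTER_CUBIC);cv2.imwrite("pics/c1.png",a)
a=cv2.resize(t[190:315,85:195],None,fx=4.5,fy=4.5,interpolation=cv2.INTER_CUBIC);cv2.imwrite("pics/c2.png",a)
a=cv2.resize(s[195:325,220:390],None,fx=4.5,fy=4.5,interpolation=cv2.INTER_CUBIC);cv2.imwrite("pics/c3.png",a)
E
```

```text
(no output)
```

View pics/c1.png

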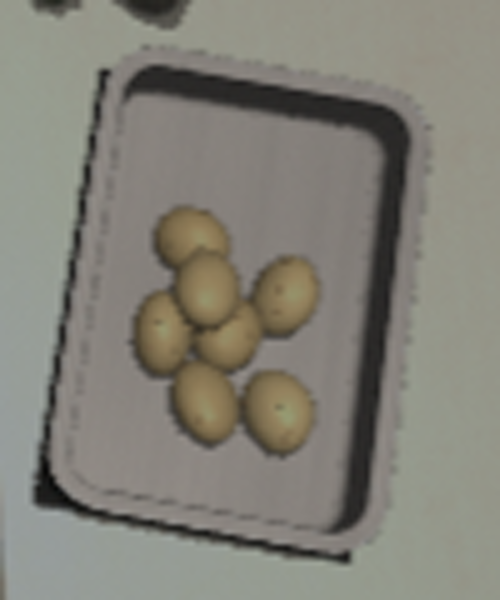

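View pics/c2.png

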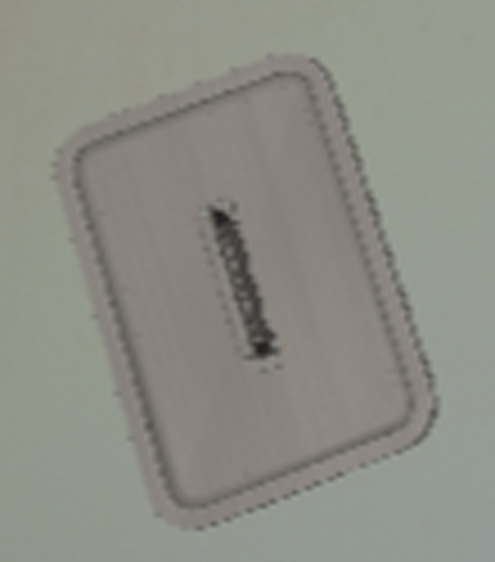

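View pics/c3.png

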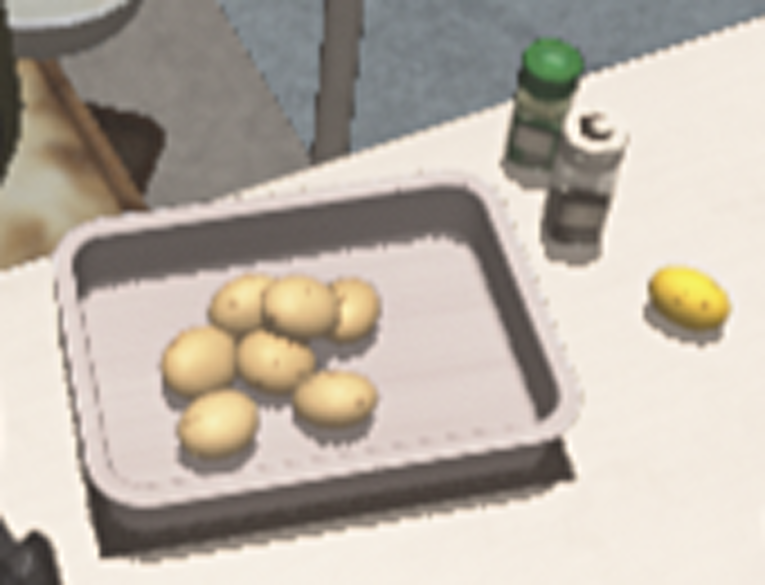

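```bash
python3 - <<'E'
from h import *
t=cv2.imread("pics/top0.png")
lab=cv2.cvtColor(t,cv2.COLOR_BGR2LAB)
for nm,r in (("bench",(200,215,395,420)),("rim row200",(199,201,315,325)),("lidtop",(250,255,120,128)),("tab",(300,310,180,190))):
    print(nm,lab[r[0]:r[1],r[2]:r[3]].reshape(-1,3).mean(0))
print(lab[200,312:326].tolist()); print(lab[200,376:396].tolist())
for nm,(a,b,c,d),sz in(("pan",(140,260,305,405),.058),("lid",(190,315,85,195),None)):
    m=((lab[:,:,2].astype(int)-lab[:,:,1])<3.5)&(lab[:,:,0]>90)
    m=m.astype(np.uint8)*255
    if nm=="pan":cv2.imwrite("pics/m.png",m)
for n in("top","scene"):
    W=np.array(robot.get_calibration(n)["world_to_cam"]);print(n,-W[:3,:3].T@W[:3,3])
E
```

```text
bench [156.25066667 125.45333333 134.56533333]
rim row200 [130.2 127.3 130.9]
lidtop [140.275 129.05  131.075]
tab [160.99 124.64 130.12]
[[163, 124, 131], [164, 125, 131], [163, 124, 131], [164, 125, 131], [164, 125, 131], [122, 125, 131], [38, 128, 130], [116, 129, 130], [143, 129, 131], [142, 129, 131], [140, 128, 131], [139, 128, 131], [142, 128, 132], [142, 129, 132]]
[[128, 129, 131], [113, 129, 131], [82, 129, 130], [43, 128, 129], [43, 128, 129], [42, 130, 128], [40, 128, 128], [108, 129, 131], [136, 129, 131], [138, 129, 131], [138, 129, 130], [135, 127, 131], [145, 126, 134], [158, 126, 134], [157, 126, 134], [157, 125, 135], [157, 125, 135], [156, 125, 135], [157, 125, 135], [157, 126, 135]]
top [ 0.30202393 -0.03281363  1.18710688]
scene [ 0.12008458 -0.84420921  0.94929561]
```

View pics/m.png

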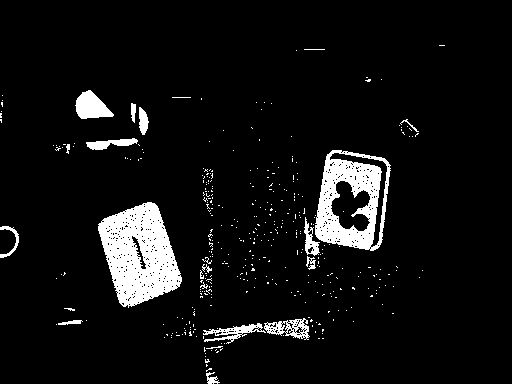

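```bash
python3 - <<'E'
from h import *
t=cv2.imread("pics/top0.png")
lab=cv2.cvtColor(t,cv2.COLOR_BGR2LAB)
m=(((lab[:,:,2].astype(int)-lab[:,:,1])<=4)&(lab[:,:,0]>90)).astype(np.uint8)*255
for nm,(a,b,c,d),zs in(("pan",(145,255,312,395),(.058,.05)),("lid",(195,312,92,188),(.011,0,.03,-.03))):
    mm=np.zeros_like(m);mm[a:b,c:d]=m[a:b,c:d]
    mm=cv2.morphologyEx(mm,cv2.MORPH_CLOSE,np.ones((3,3)));mm=cv2.morphologyEx(mm,cv2.MORPH_OPEN,np.ones((3,3)))
    ct=max(cv2.findContours(mm,0,cv2.CHAIN_APPROX_NONE)[0],key=cv2.contourArea)
    for z in zs:
        P=np.array([ray("top",p[0][0],p[0][1],z)[:2] for p in ct])*1000
        r=cv2.minAreaRect(P.astype(np.float32));print(nm,z,np.round(r[0],1),np.round(r[1],1),r[2], np.round(cv2.boxPoints(r)).tolist())
# scene pan
s=cv2.imread("pics/scene0.png");lab=cv2.cvtColor(s,cv2.COLOR_BGR2LAB)
for u,v in((300,262),(300,300),(240,270),(380,240),(420,320),(345,280)):print(u,v,lab[v,u])
# bench edges for table height: lid handle
E
```

```text
pan 0.058 [ 462.5 -332.4] [214.2 339.2] 71.86742401123047 [[268.0, -381.0], [590.0, -487.0], [657.0, -283.0], [335.0, -178.0]]
pan 0.05 [ 463.7 -334.5] [215.7 341.6] 71.86741638183594 [[268.0, -384.0], [592.0, -490.0], [660.0, -285.0], [335.0, -179.0]]
lid 0.011 [399.  333.9] [290.2 201. ] 14.26966381072998 [[234.0, 396.0], [283.0, 201.0], [564.0, 272.0], [515.0, 467.0]]
lid 0 [400.  337.3] [292.9 202.9] 14.269676208496094 [[233.0, 400.0], [283.0, 203.0], [567.0, 275.0], [517.0, 472.0]]
lid 0.03 [397.5 328. ] [285.5 197.7] 14.26959228515625 [[235.0, 389.0], [283.0, 197.0], [560.0, 267.0], [511.0, 459.0]]
lid -0.03 [402.4 346.7] [300.3 208. ] 14.269667625427246 [[231.0, 410.0], [283.0, 209.0], [574.0, 283.0], [522.0, 484.0]]
300 262 [214 130 161]
300 300 [109 131 132]
240 270 [214 133 132]
380 240 [236 129 135]
420 320 [237 129 134]
345 280 [223 131 133]
```

```bash
python3 - <<'E'
from h import *
t=cv2.imread("pics/top0.png")
lab=cv2.cvtColor(t,cv2.COLOR_BGR2LAB)
m=(((lab[:,:,2].astype(int)-lab[:,:,1])<=4)&(lab[:,:,0]>80)).astype(np.uint8)*255
poly=np.array([(104,65),(110,35),(450,80),(440,140),(395,570),(345,555),(45,497)])/5+[305,140]
k=np.zeros_like(m);cv2.fillPoly(k,[np.round(poly).astype(np.int32)],255)
mm=m&k
ct=max(cv2.findContours(mm,0,cv2.CHAIN_APPROX_NONE)[0],key=cv2.contourArea)
z=.058
P=np.array([ray("top",p[0][0],p[0][1],z)[:2] for p in ct])*1000
r=cv2.minAreaRect(P.astype(np.float32));print(np.round(r[0],1),np.round(r[1],1),r[2],np.round(cv2.boxPoints(r)).tolist())
# edge line fits
c=np.array(r[0])
yaw=np.deg2rad(r[2]) if r[1][0]>r[1][1] else np.deg2rad(r[2]-90)
for it in range(3):
    R=np.array([[np.cos(yaw),np.sin(yaw)],[-np.sin(yaw),np.cos(yaw)]]);L=(P-c)@R.T
    off=[];sl=[]
    for ax in(0,1):
        for sg in(1,-1):
            o=L[:,1-ax]; sel=(abs(o)<(100 if ax else 60))&(sg*L[:,ax]>(85 if ax else 125))
            f=np.polyfit(o[sel],L[sel,ax],1);off.append(f[1]);sl.append(f[0])
    print(np.round(off,1),np.round(sl,4))
    c=c+R.T@[(off[0]+off[1])/2,(off[2]+off[3])/2]; yaw+=np.mean([-sl[0],-sl[1],sl[2],sl[3]])
    print(c,yaw,np.degrees(yaw))
E
```

```text
[ 481.8 -343.2] [206.1 295.4] 72.79653930664062 [[310.0, -398.0], [592.0, -485.0], [653.0, -288.0], [371.0, -201.0]]
[ 146.1 -145.8  100.8 -100.5] [ 0.0045  0.006   0.0084 -0.0055]
[ 481.95689359 -343.05322819] -0.3021602075175809 -17.312504627554514
[ 146.  -146.   100.7 -100.7] [ 0.0026  0.0041  0.0103 -0.0036]
[ 481.95826871 -343.05210185] -0.302161078166826 -17.312554512081697
[ 146.  -146.   100.7 -100.7] [ 0.0026  0.0041  0.0103 -0.0036]
[ 481.95827472 -343.05209965] -0.3021610785661696 -17.3125545349624
```

```bash
cat >> h.py <<'E'
PC=np.array([482.,-343.]);PY=-0.302
def topan(p):
    c,s=np.cos(PY),np.sin(PY);d=np.array(p[:2])-PC;return np.array([c*d[0]+s*d[1],-s*d[0]+c*d[1]])
def fromp(p):
    c,s=np.cos(PY),np.sin(PY);return PC+np.array([c*p[0]-s*p[1],s*p[0]+c*p[1]])
E
python3 - <<'E'
from h import *
T=[(190,235),(207,288),(288,295),(162,335),(230,338),(205,403),(280,410)]
S=[(243,303),(300,305),(352,308),(200,360),(275,360),(220,422),(335,398)]
T=[(u/5+305,v/5+140) for u,v in T];S=[(u/4.5+220,v/4.5+195) for u,v in S]
for n,L in(("top",T),("scene",S)):
    for p in L: print(n,np.round(p),np.round(topan(ray(n,*p,.023)*1000)))
img=cv2.imread("pics/scene0.png")
for sx,sy in((1,1),(1,-1),(-1,-1),(-1,1)):
    w=fromp((sx*148,sy*103));q=proj("scene",[w[0]/1000,w[1]/1000,.058]);print(q)
    f=fromp((sx*113,sy*90));q2=proj("scene",[f[0]/1000,f[1]/1000,.005])
    cv2.circle(img,tuple(np.round(q).astype(int)),1,(0,0,255),-1);cv2.circle(img,tuple(np.round(q2).astype(int)),1,(255,0,0),-1)
cv2.imwrite("pics/c4.png",cv2.resize(img[195:325,220:390],None,fx=4.5,fy=4.5,interpolation=cv2.INTER_CUBIC))
E
```

```text
top [343. 187.] [38. 28.]
top [346. 198.] [ 6. 13.]
top [363. 199.] [ 11. -38.]
top [337. 207.] [-29.  37.]
top [351. 208.] [-23.  -5.]
top [346. 221.] [-67.   5.]
top [361. 222.] [-63. -42.]
scene [274. 262.] [-29.  45.]
scene [287. 263.] [ 7. 36.]
scene [298. 263.] [39. 28.]
scene [264. 275.] [-64.   8.]
scene [281. 275.] [-18.  -1.]
scene [269. 289.] [-61. -38.]
scene [294. 283.] [ 12. -34.]
[328.00646271 230.52152622]
[352.68177843 290.43564325]
[240.67850093 309.29383018]
[229.65168593 245.02739589]
```

View pics/c4.png

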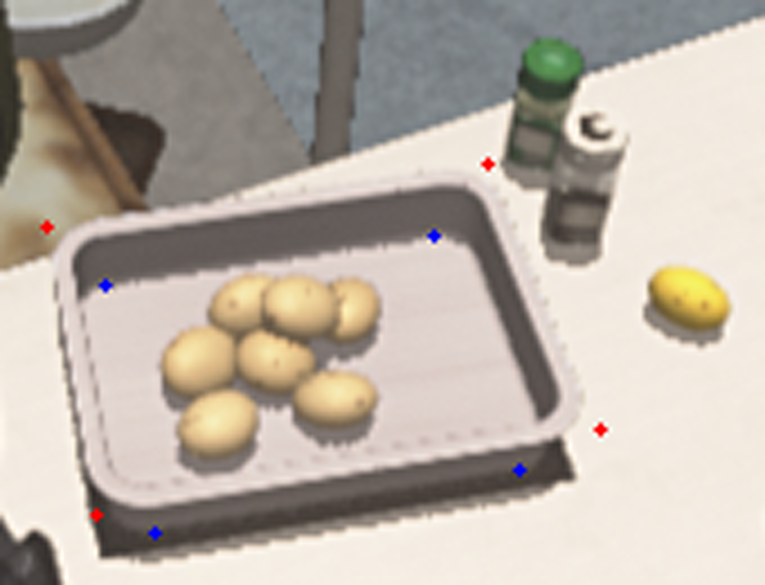

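```bash
cat >> h.py <<'E'
def yaw():  # bearing of jaw axis, deg
    from scipy.spatial.transform import Rotation as Ro
    y=Ro.from_rotvec(robot.observe()["eef_rot"]).as_matrix()[:,1];return np.degrees(np.arctan2(y[1],y[0]))
def go(px,py,z,panbear=None):
    s=robot.observe();w=fromp((px,py));d=np.array([w[0],w[1],z])-s["eef_pos"]*1000
    t=None
    if panbear is not None: t=np.radians((panbear+np.degrees(PY)-yaw()+90)%180-90)
    print("t %.2f"%s["time_s"],"shift",np.round(d),"turn",None if t is None else round(t,3),"pan pos",np.round(topan(s["eef_pos"]*1000)),np.round(s["eef_pos"][2]*1000),"w",round(s["width"],2),"j6",round(s["q"][5],2))
E
python3 - <<'E'
from h import *
T=dict(A=(190,235),B=(207,288),C=(288,295),D=(162,335),E=(230,338),F=(205,403),G=(280,410))
S=dict(D=(243,303),B=(300,305),A=(352,308),F=(200,360),E=(275,360),G=(220,422),C=(335,398))
for k in T:
    p=tri(T[k][0]/5+305,T[k][1]/5+140,S[k][0]/4.5+220,S[k][1]/4.5+195)*1000;print(k,np.round(topan(p)),round(p[2]))
print(yaw());go(2,22,110,90)
E
```

```text
A [39. 28.] 23
B [ 0. 18.] 50
C [ 10. -37.] 27
D [-30.  39.] 32
E [-22.  -4.] 28
F [-66.   5.] 26
G [-63. -41.] 28
-68.23892530802352
t 0.10 shift [ 296.  164. -121.] turn -0.682 pan pos [-232. -223.] 231.0 w 1.0 j6 1.57
```

```bash
python3 - <<'E'
from h import *
for n,u,v,z in(("top",319,123,.1),("top",341,126,.1),("scene",342,209,.103),("scene",352,223,.107),("top",316,136,0.),("top",337,139,0.)):
    p=ray(n,u,v,z)*1000;print(n,np.round(p),np.round(topan(p)))
go(0,18,110,90)
E
```

```text
top [ 721. -268.  100.] [206. 143.]
top [ 703. -334.  100.] [208.  74.]
scene [ 712. -268.  103.] [198. 140.]
scene [ 702. -328.  107.] [205.  79.]
top [ 715. -273.    0.] [201. 136.]
top [ 696. -341.    0.] [203.  66.]
t 0.10 shift [ 293.  161. -121.] turn -0.682 pan pos [-232. -223.] 231.0 w 1.0 j6 1.57
```

Candidates:
- Heap in the pan: seven tan potatoes in the top view, A(343,187), B(346,198), C(363,199), D(337,207), E(351,208), F(346,221) and G(361,222).
- Outside the pan: the yellow look-alike at (361,127), which I leave alone.

The crop confirms seven tan potatoes in the pan. B lies on top, with its centre at z≈50 mm. I'll move B first.

```bash
python3 -m inch '[[60,35,-10,-0.15,0.8],[120,70,-20,-0.3,0.8],[180,100,-40,-0.5,0.8],[240,130,-70,-0.682,0.8],[293,161,-100,-0.682,0.8],[293,161,-120,-0.682,0.8],[293,161,-120,-0.682,0.8]]' 40; python3 -c "
from h import *
go(0,18,36,90); img('top','t1');img('scene','s1')
t=cv2.imread('pics/t1.png');s=cv2.imread('pics/s1.png')
a=cv2.resize(t[130:260,305:405],None,fx=4,fy=4);b=cv2.resize(s[185:325,220:340],None,fx=520/140,fy=520/140)
cv2.imwrite('pics/v1.png',np.hstack([a,b[:520,:390]]))"
```

```text
time_s: 0.98
eef_pos: [0.4876, -0.3232, 0.1074]
eef_rot: [-3.104, 0.465, 0.009]
ft_force: [-0.1, -0.3, 0.1]
width: 0.798
t 0.97 shift [ -0.  -3. -71.] turn -0.004 pan pos [-1. 21.] 107.0 w 0.8 j6 2.85
```

View pics/v1.png

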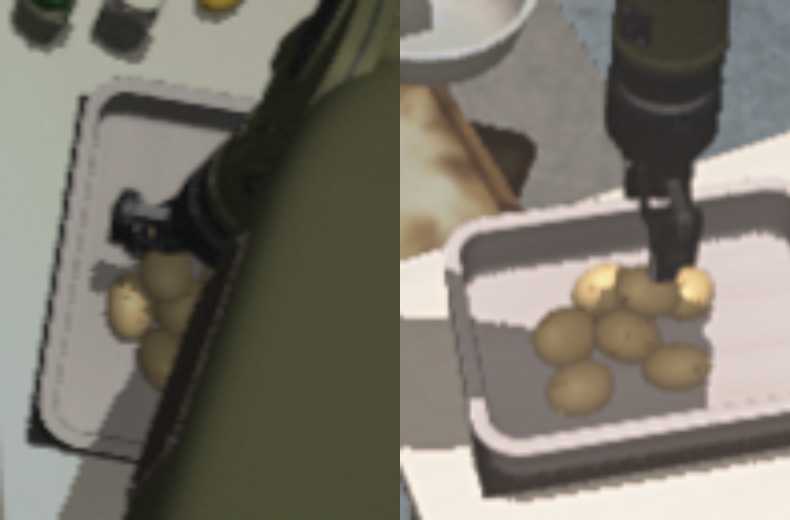

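The hand hangs above B (crop, right: fingers at about (675,250)). Next I descend and grip.

```bash
python3 -m inch '[[0,-3,-25,0,0.8],[0,-3,-50,0,0.8],[0,-3,-70,0,0.8],[0,-3,-70,0,0.3],[0,-3,-70,0,0.2],[0,-3,-70,0,0.2],[0,-3,-70,0,0.2],[0,-3,-40,0,0.2],[0,-3,0,0,0.2],[0,-3,0,0,0.2]]' 30; python3 -c "
from h import *
go(90,-45,50,90); img('top','t2');img('scene','s2')
s=cv2.imread('pics/s2.png')
cv2.imwrite('pics/v2.png',cv2.resize(s[160:325,220:380],None,fx=3.6,fy=3.6))"
```

```text
time_s: 2.33
eef_pos: [0.4904, -0.3312, 0.1151]
eef_rot: [3.103, -0.472, 0.011]
ft_force: [-0.3, 0.8, -0.1]
width: 0.443
t 2.33 shift [ 64. -82. -65.] turn -0.0 pan pos [ 4. 14.] 115.0 w 0.44 j6 2.85
```

View pics/v2.png

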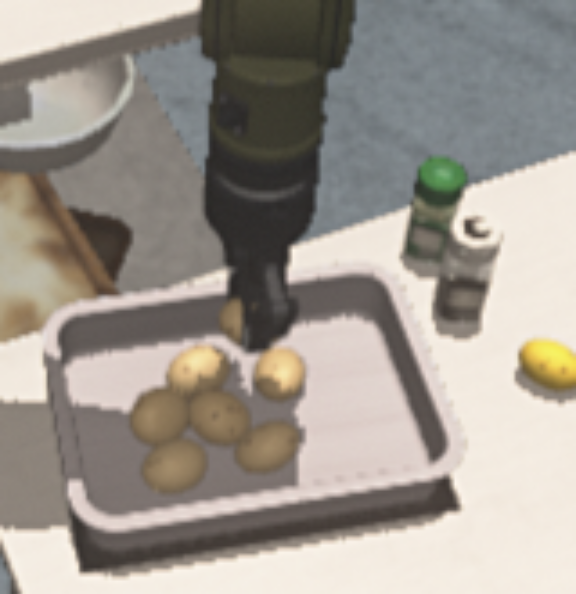

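```bash
python3 -m inch '[[30,-40,0,0,0.2],[62,-79,0,0,0.2],[62,-79,-40,0,0.2],[62,-79,-75,0,0.2],[62,-79,-92,0,0.2],[62,-79,-98,0,0.2],[62,-79,-98,0,0.2]]'; python3 -c "
from h import *
go(90,-42,14,90)"
```

```text
time_s: 3.3
eef_pos: [0.5482, -0.4088, 0.0156]
eef_rot: [3.104, -0.473, -0.003]
ft_force: [-6.5, 1.5, 14.1]
width: 0.44
t 3.30 shift [ 7. -1. -2.] turn 0.001 pan pos [ 83. -43.] 16.0 w 0.44 j6 2.8
```

```bash
python3 -m inch '[[0,0,2,0,0.58],[0,0,2,0,0.58],[0,0,4,0,0.6],[0,0,40,0,0.6],[0,0,85,0,0.6],[-60,40,100,0,0.6],[-110,90,110,0,0.6],[-150,150,120,0,0.6],[-180,210,120,0,0.6],[-210,260,120,0,0.6],[-210,260,120,0,0.6]]'; python3 -c "
from h import *
go(0,0,14,90)
img('top','t3');img('scene','s3')
t=cv2.imread('pics/t3.png');s=cv2.imread('pics/s3.png')
a=cv2.resize(t[130:260,305:405],None,fx=4,fy=4);b=cv2.resize(s[195:325,220:350],None,fx=4,fy=4)
cv2.imwrite('pics/v3.png',np.hstack([a,b])[:,:800])"
```

```text
time_s: 4.68
eef_pos: [0.3367, -0.146, 0.133]
eef_rot: [-3.105, 0.471, 0.003]
ft_force: [0.5, -0.6, -0.6]
width: 0.601
t 4.67 shift [ 145. -197. -119.] turn -0.001 pan pos [-197.  145.] 133.0 w 0.6 j6 3.03
```

View pics/v3.png

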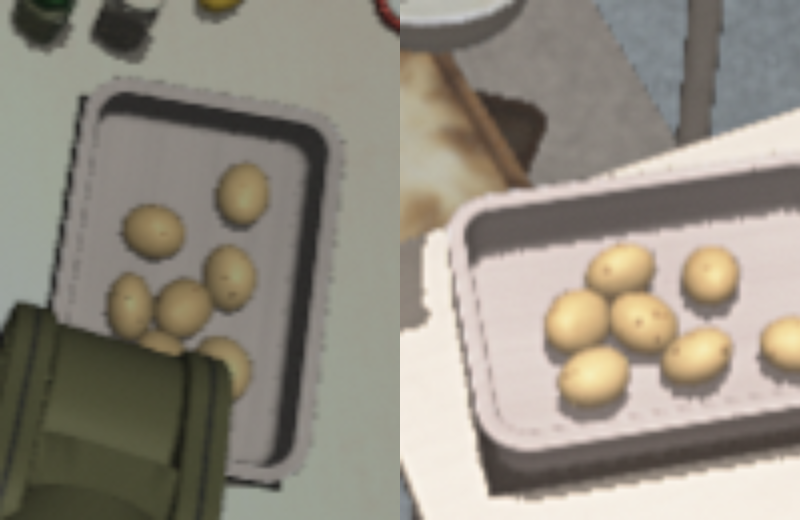

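```bash
cat >> h.py <<'E'
def pot(T,S,fx,to,so,sx):
    for k in "ABCDEFG":
        a=topan(ray("top",T[k][0]/fx+to[0],T[k][1]/fx+to[1],.024)*1000) if k in T else None
        b=topan(ray("scene",(S[k][0]-sx)/fx+so[0],S[k][1]/fx+so[1],.024)*1000) if k in S else None
        print(k,None if a is None else np.round(a),None if b is None else np.round(b))
E
python3 - <<'E'
from h import *
pot(dict(A=(154,231),C=(230,278),B=(243,193),D=(129,306),E=(185,306)),dict(D=(620,270),A=(711,275),F=(577,322),E=(643,322),G=(594,376),C=(697,356),B=(792,343)),4,(305,130),(220,195),400)
go(38,28,10,90)
E
```

```text
A [36. 27.] [37. 27.]
B [ 79. -39.] [ 78. -38.]
C [  9. -37.] [ 11. -36.]
D [-28.  38.] [-26.  43.]
E [-20.  -5.] [-20.  -3.]
F None [-65.   6.]
G None [-62. -39.]
t 4.78 shift [ 190. -182. -123.] turn -0.003 pan pos [-197.  145.] 133.0 w 0.6 j6 3.03
```

```bash
python3 -m inch '[[0,0,0,0.18,0.62],[0,0,0,0.36,0.62],[0,0,0,0.54,0.62],[0,0,0,0.72,0.62],[0,0,0,0.9,0.62],[40,-40,0,1.08,0.62],[80,-80,0,1.26,0.62],[120,-120,0,1.44,0.62],[160,-155,-10,1.62,0.62],[191,-182,-20,1.8,0.62],[191,-182,-30,1.83,0.62],[191,-182,-30,1.83,0.62]]' 30; python3 -c "
from h import *
go(38,28,10,15); img('scene','s4')
s=cv2.imread('pics/s4.png')
cv2.imwrite('pics/v4.png',cv2.resize(s[160:325,220:380],None,fx=3.6,fy=3.6))"
```

```text
time_s: 6.28
eef_pos: [0.5294, -0.3304, 0.1015]
eef_rot: [-2.268, -2.169, 0.002]
ft_force: [-0.9, 0.2, 0.2]
width: 0.62
t 6.28 shift [ -3.   3. -92.] turn 0.004 pan pos [42. 26.] 102.0 w 0.62 j6 1.06
```

View pics/v4.png

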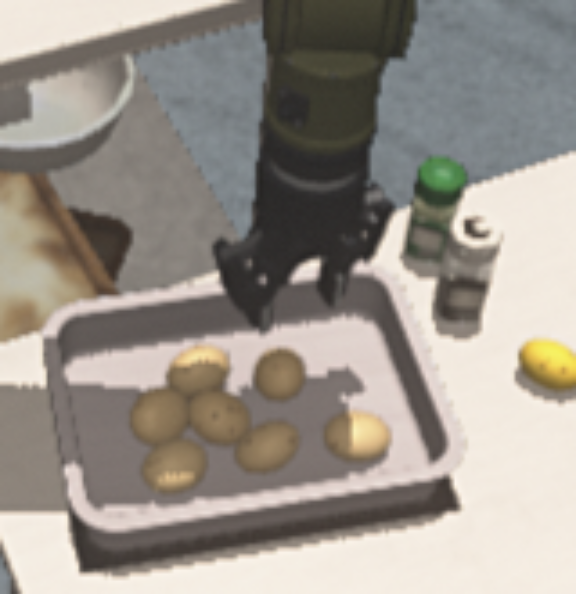

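```bash
python3 -m inch '[[-3,3,-30,0,0.62],[-3,3,-60,0,0.62],[-3,3,-82,0,0.62],[-3,3,-91,0,0.62],[-3,3,-91,0,0.2],[-3,3,-91,0,0.2],[-3,3,-91,0,0.2],[-3,3,-91,0,0.2],[-3,3,-50,0,0.2],[-3,3,-50,0,0.2]]' 30; python3 -c "
from h import *
go(88,42,10,15)"
```

```text
time_s: 7.58
eef_pos: [0.5302, -0.3292, 0.0567]
eef_rot: [2.264, 2.169, 0.003]
ft_force: [-0.1, -0.3, -1.1]
width: 0.466
t 7.58 shift [ 48.   0. -47.] turn 0.003 pan pos [42. 28.] 57.0 w 0.47 j6 1.06
```

```bash
python3 -m inch '[[25,0,0,0,0.2],[48,0,0,0,0.2],[48,0,-20,0,0.2],[48,0,-36,0,0.2],[48,0,-39,0,0.2],[48,0,-39,0,0.55],[48,0,-39,0,0.6],[48,0,-36,0,0.6],[48,0,10,0,0.6],[48,0,70,0,0.6],[-20,60,80,0,0.6],[-60,120,80,0,0.6]]' 30; python3 -m inch '[[-60,60,0,0,0.6],[-90,110,0,0,0.6],[-90,110,0,0,0.6]]';python3 -c "
from h import *
go(0,0,14,90)
img('top','t5');img('scene','s5')
t=cv2.imread('pics/t5.png');s=cv2.imread('pics/s5.png')
a=cv2.resize(t[130:260,305:405],None,fx=4,fy=4);b=cv2.resize(s[195:325,240:340],None,fx=4,fy=4)
cv2.imwrite('pics/v5.png',np.hstack([a,b])[:,:800])"
```

```text
time_s: 9.07
eef_pos: [0.4914, -0.2376, 0.1345]
eef_rot: [2.267, 2.168, 0.003]
ft_force: [-0.4, 0.9, 0.1]
width: 0.601
time_s: 9.45
eef_pos: [0.3973, -0.1248, 0.1324]
eef_rot: [-2.265, -2.174, 0.001]
ft_force: [1.3, -0.9, 0.2]
width: 0.6
t 9.45 shift [  85. -218. -118.] turn 1.31 pan pos [-146.  183.] 132.0 w 0.6 j6 1.31
```

View pics/v5.png

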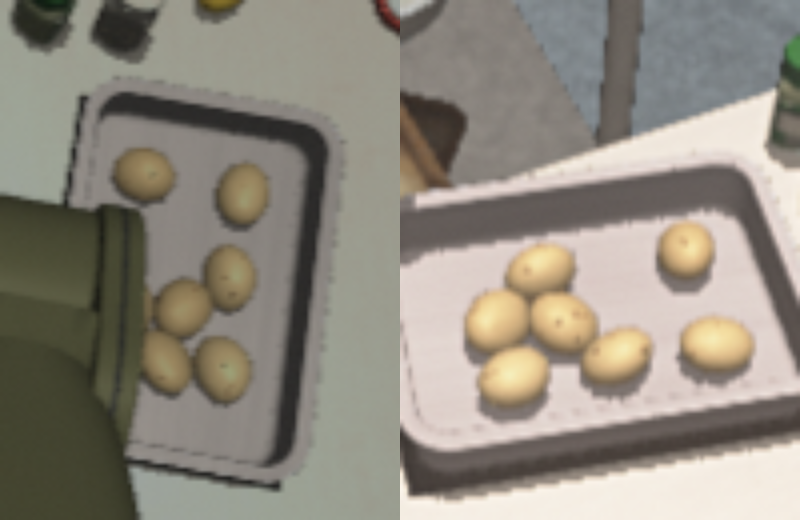

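```bash
python3 - <<'E'
from h import *
pot(dict(A=(145,174),C=(230,278),B=(243,193),E=(185,306),F=(165,361),G=(223,369)),dict(D=(541,270),A=(686,250),F=(498,320),E=(564,322),G=(514,376),C=(617,356),B=(717,343)),4,(305,130),(240,195),400)
go(-62,-40,10,-15)
E
```

```text
A [81. 40.] [82. 41.]
B [ 79. -39.] [ 81. -39.]
C [  9. -37.] [ 11. -36.]
D None [-25.  43.]
E [-20.  -5.] [-19.  -3.]
F [-66.   4.] [-64.   7.]
G [-64. -41.] [-62. -39.]
t 9.55 shift [  11. -237. -123.] turn -0.523 pan pos [-143.  183.] 133.0 w 0.6 j6 1.31
```

```bash
python3 -m inch '[[0,-50,0,-0.18,0.65],[0,-100,0,-0.36,0.65],[5,-150,0,-0.52,0.65],[8,-200,0,-0.52,0.65],[11,-237,-30,-0.52,0.65],[11,-237,-30,-0.52,0.65]]' 30; python3 -c "
from h import *
go(-63,-40,10,-15);img('scene','s6')
s=cv2.imread('pics/s6.png')
cv2.imwrite('pics/v6.png',cv2.resize(s[160:325,220:380],None,fx=3.6,fy=3.6))"
```

```text
time_s: 10.3
eef_pos: [0.4119, -0.3682, 0.1001]
eef_rot: [2.754, 1.511, -0.001]
ft_force: [1.0, 1.5, -0.4]
width: 0.648
t 10.30 shift [ -2.   6. -90.] turn 0.003 pan pos [-59. -45.] 100.0 w 0.65 j6 1.41
```

View pics/v6.png

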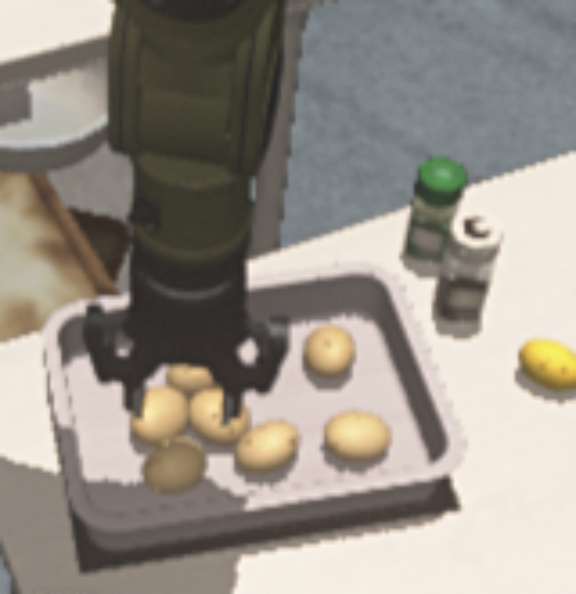

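```bash
python3 -m inch '[[-2,4,0,0,0.65],[-2,4,-30,0,0.65],[-2,4,-60,0,0.65],[-2,4,-82,0,0.65],[-2,4,-89,0,0.65],[-2,4,-89,0,0.2],[-2,4,-89,0,0.2],[-2,4,-89,0,0.2],[-2,4,-89,0,0.2],[-2,4,-60,0,0.2],[-2,4,-60,0,0.2]]' 30; python3 -c "
from h import *
go(-88,-45,10,-15)"
```

```text
time_s: 11.72
eef_pos: [0.4112, -0.3616, 0.044]
eef_rot: [2.747, 1.515, 0.003]
ft_force: [0.2, 0.1, -0.5]
width: 0.537
t 11.72 shift [-27.   2. -34.] turn -0.001 pan pos [-62. -39.] 44.0 w 0.54 j6 1.41
```

```bash
python3 -m inch '[[-14,1,0,0,0.2],[-27,2,0,0,0.2],[-27,2,-18,0,0.2],[-27,2,-28,0,0.2],[-27,2,-28,0,0.65],[-27,2,-28,0,0.65],[-27,2,-24,0,0.65],[-27,2,10,0,0.65],[-27,2,60,0,0.65],[-27,2,70,0,0.65]]' 30; python3 -c "
from h import *
go(-65,5,10,-60);img('scene','s7')
s=cv2.imread('pics/s7.png')
cv2.imwrite('pics/v7.png',cv2.resize(s[160:325,220:380],None,fx=3.6,fy=3.6))"
```

```text
time_s: 12.98
eef_pos: [0.3836, -0.3592, 0.1151]
eef_rot: [2.747, 1.515, 0.002]
ft_force: [0.7, -0.2, -0.6]
width: 0.653
t 12.97 shift [  38.   40. -105.] turn -0.786 pan pos [-89. -45.] 115.0 w 0.65 j6 1.38
```

View pics/v7.png

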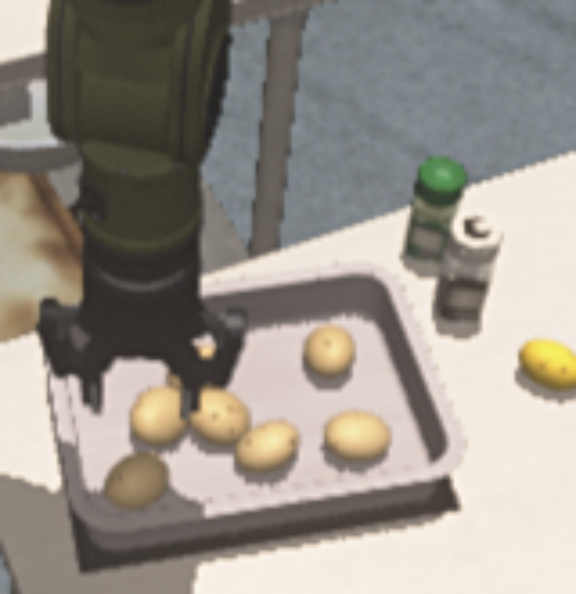

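```bash
python3 -m inch '[[8,8,0,-0.18,0.65],[18,18,0,-0.36,0.65],[28,30,0,-0.54,0.65],[38,40,0,-0.72,0.65],[38,40,-30,-0.786,0.65],[38,40,-50,-0.786,0.65],[38,40,-50,-0.786,0.65]]' 30; python3 -c "
from h import *
go(-65,5,10,-60);img('scene','s8')
s=cv2.imread('pics/s8.png')
cv2.imwrite('pics/v8.png',cv2.resize(s[160:325,220:380],None,fx=3.6,fy=3.6))"
```

```text
time_s: 13.9
eef_pos: [0.4179, -0.3161, 0.0593]
eef_rot: [-3.117, -0.347, 0.008]
ft_force: [-0.1, -0.3, 0.1]
width: 0.652
t 13.90 shift [  3.  -3. -49.] turn -0.0 pan pos [-69.   7.] 59.0 w 0.65 j6 2.27
```

View pics/v8.png

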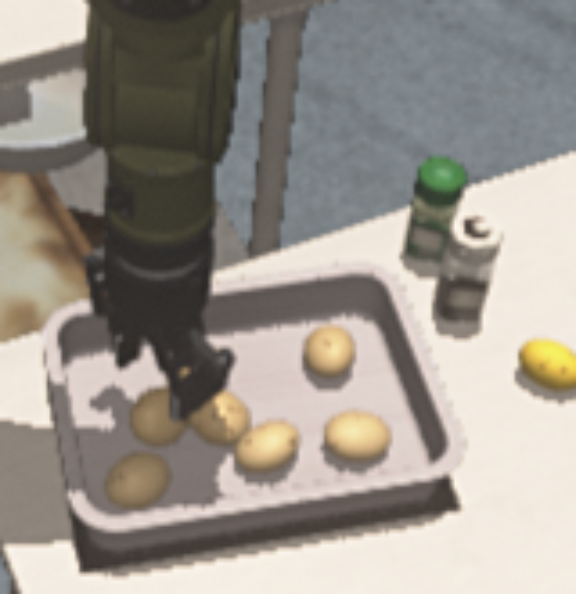

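```bash
python3 -m inch '[[1,-2,-15,0,0.65],[1,-2,-30,0,0.65],[1,-2,-42,0,0.65],[1,-2,-47,0,0.65],[1,-2,-47,0,0.2],[1,-2,-47,0,0.2],[1,-2,-47,0,0.2],[1,-2,-47,0,0.2],[1,-2,-10,0,0.2],[1,-2,-10,0,0.2]]' 30; python3 -c "
from h import *
go(-88,42,10,-60)"
```

```text
time_s: 15.2
eef_pos: [0.4239, -0.3218, 0.0546]
eef_rot: [3.118, 0.347, 0.007]
ft_force: [-0.5, 0.2, -0.7]
width: 0.434
t 15.20 shift [-13.  45. -45.] turn -0.0 pan pos [-62.   3.] 55.0 w 0.43 j6 2.27
```

```bash
python3 -m inch '[[-6,22,0,0,0.2],[-13,43,0,0,0.2],[-13,43,-20,0,0.2],[-13,43,-37,0,0.2],[-13,43,-40,0,0.2],[-13,43,-40,0,0.6],[-13,43,-40,0,0.6],[-13,43,-36,0,0.6],[-13,43,10,0,0.6],[-13,43,60,0,0.6],[-40,100,80,0,0.6],[-60,160,90,0,0.6]]' 30; python3 -m inch '[[-20,60,20,0,0.8],[-40,120,20,0,0.8],[-60,180,20,0,0.8],[-60,240,20,0,0.8],[-60,300,20,0,0.8],[-60,300,20,0,0.8]]';python3 -c "
from h import *
go(0,0,14,90)
img('top','t9');img('scene','s9')
t=cv2.imread('pics/t9.png');s=cv2.imread('pics/s9.png')
a=cv2.resize(t[130:260,305:405],None,fx=4,fy=4);b=cv2.resize(s[195:325,240:340],None,fx=4,fy=4)
cv2.imwrite('pics/v9.png',np.hstack([a,b])[:,:800])"
```

```text
time_s: 16.7
eef_pos: [0.3638, -0.1646, 0.1427]
eef_rot: [3.122, 0.344, 0.004]
ft_force: [0.7, 0.4, 0.5]
width: 0.604
time_s: 17.45
eef_pos: [0.3151, 0.0957, 0.1615]
eef_rot: [-3.08, -0.405, 0.006]
ft_force: [0.1, -0.0, 0.4]
width: 0.799
t 17.45 shift [ 167. -439. -148.] turn -0.563 pan pos [-290.  369.] 162.0 w 0.8 j6 3.14
```

View pics/v9.png

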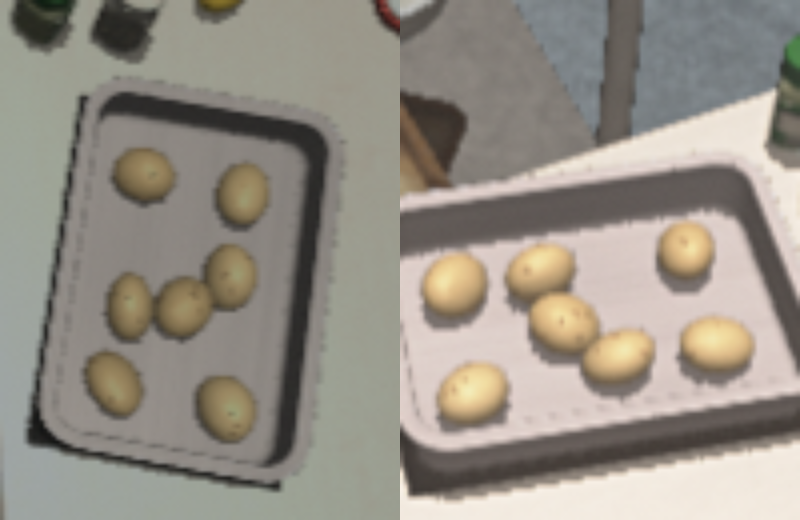

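View pics/t9.png

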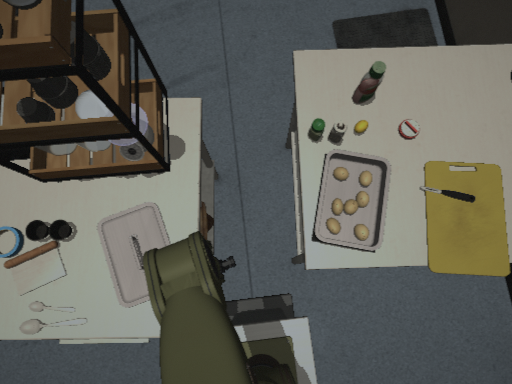

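Seven potatoes are spread singly, one per sixth plus one in the middle (A (145,174), B (243,193), C (231,277), D (130,306), E (184,306), F (113,383), G (227,409) in the crop). I'll check the numbers and plan the lid grasp.

```bash
python3 - <<'E'
from h import *
T=dict(A=(145,174),B=(243,193),C=(231,277),D=(130,306),E=(184,306),F=(113,383),G=(227,409))
S=dict(A=(686,250),B=(717,343),C=(619,356),D=(541,271),E=(564,323),F=(455,285),G=(474,393))
for k in T:
    p=tri(T[k][0]/4+305,T[k][1]/4+130,(S[k][0]-400)/4+240,S[k][1]/4+195)*1000
    q=topan(p);g=np.array([[x,y] for x in(-90,0,90) for y in(45,-45)]);d=np.hypot(*(g-q).T)
    print(k,np.round(q),round(p[2]),"sixth",d.argmin(),round(d.min()))
s=robot.observe();print(s["eef_pos"],yaw(),s["q"])
E
```

```text
A [81. 40.] 25 sixth 4 10
B [ 80. -39.] 24 sixth 5 11
C [ 10. -38.] 26 sixth 3 13
D [-28.  38.] 29 sixth 2 28
E [-20.  -4.] 25 sixth 3 45
F [-89.  42.] 23 sixth 0 3
G [-93. -47.] 25 sixth 1 4
[0.31405633 0.09393161 0.1611081 ] -75.24091360524856 [ 0.25692555 -0.02942415 -0.67262807  0.9293402   0.0344765   3.1408637 ]
```

```bash
python3 - <<'E'
from h import *
for z in(.046,.04,.011):print(z,np.round([ray("top",u,v,z)*1000 for u,v in((132.8,236.7),(143.9,267.8),(138.3,252.2))],1).tolist())
E
python3 -m inch '[[0,20,0,0.18,0.6],[0,40,0,0.36,0.6],[0,60,0,0.54,0.6],[0,80,0,0.72,0.6],[10,100,0,0.9,0.6],[20,120,0,1.08,0.6],[30,140,0,1.26,0.6],[40,160,0,1.44,0.6],[50,180,0,1.62,0.6],[60,200,0,1.8,0.6],[70,220,0,1.98,0.6],[80,235,0,2.16,0.6]]' 60
python3 -m inch '[[5,5,0,0.18,0.6],[5,5,0,0.36,0.6],[5,5,0,0.54,0.6],[5,5,-10,0.72,0.6],[5,5,-20,0.9,0.6],[5,5,-40,0.973,0.6],[5,5,-40,0.973,0.6]]'
python3 - <<'E'
from h import *
s=robot.observe();print(s["eef_pos"],yaw(),s["q"])
img("top","t10");t=cv2.imread("pics/t10.png");cv2.imwrite("pics/v10.png",cv2.resize(t[190:315,85:235],None,fx=4.5,fy=4.5))
E
```

```text
0.046 [[446.5, 337.8, 46.0], [350.0, 309.4, 46.0], [398.0, 323.6, 46.0]]
0.04 [[447.3, 339.7, 40.0], [350.3, 311.2, 40.0], [398.5, 325.5, 40.0]]
0.011 [[450.9, 349.2, 11.0], [351.5, 319.9, 11.0], [400.9, 334.5, 11.0]]
time_s: 19.05
eef_pos: [0.3956, 0.3281, 0.1609]
eef_rot: [-1.103, -2.928, 0.054]
ft_force: [0.0, 0.1, -0.1]
width: 0.598
time_s: 19.92
eef_pos: [0.3989, 0.3317, 0.1197]
eef_rot: [-0.385, 3.116, -0.06]
ft_force: [0.1, 0.7, 0.0]
width: 0.603
[0.398896   0.33167282 0.11974795] 104.1078030250085 [ 0.71355663  0.33733869 -0.33419507  0.91923912 -0.03224853  0.4677135 ]
```

View pics/v10.png

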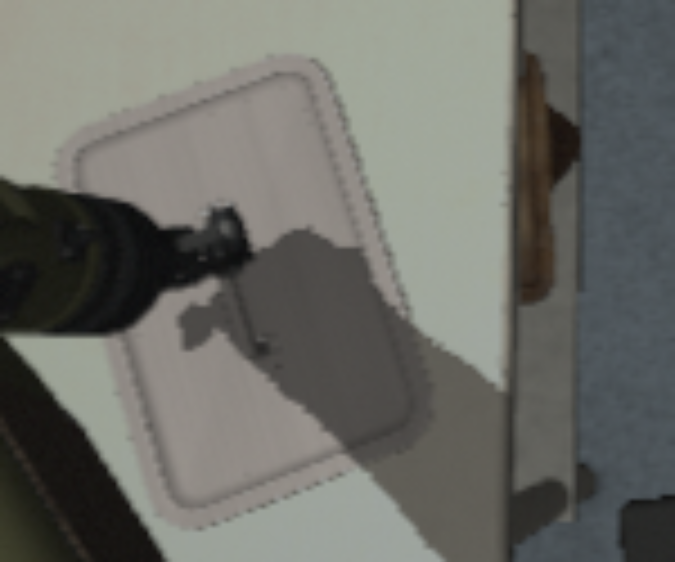

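```bash
python3 -m inch '[[0,2,-40,0,0.6],[0,2,-75,0,0.6],[0,2,-97,0,0.6],[0,2,-97,0,0.6],[0,2,-97,0,0.05],[0,2,-97,0,0.02],[0,2,-97,0,0.02],[0,2,-97,0,0.02],[0,2,-97,0,0.02],[0,2,-97,0,0.02]]' 80
python3 -c "
from h import *
s=robot.observe();print(s['eef_pos'],yaw(),s['torque'])"
```

```text
time_s: 21.22
eef_pos: [0.4001, 0.3373, 0.0259]
eef_rot: [-0.392, 3.109, -0.054]
ft_force: [-0.1, -2.2, 6.2]
width: 0.096
[0.40005876 0.3373286  0.02586676] 104.37941323590368 [-0.24101862  0.00347942 -0.0499835 ]
```

```bash
python3 -m inch '[[0,0,10,0,0.02],[0,0,40,0,0.02],[0,0,90,0,0.02],[0,0,135,0,0.02],[0,0,150,0,0.02],[0,0,150,0,0.02]]'
python3 -c "
from h import *
from scipy.spatial.transform import Rotation as Ro
s=robot.observe();print(s['eef_pos'],yaw(),s['torque'],s['q']);print(Ro.from_rotvec(s['eef_rot']).as_matrix().round(3))
img('top','t11')"
```

```text
time_s: 21.98
eef_pos: [0.399, 0.3372, 0.1745]
eef_rot: [-0.393, 3.111, -0.054]
ft_force: [0.1, -0.3, -5.3]
width: 0.097
[0.39901714 0.3371523  0.17445655] 104.41562047284077 [0.01645153 0.01852444 0.00676869] [ 0.72095706  0.29696083 -0.23920153  1.04900429 -0.03163016  0.46955836]
[[-0.969 -0.249  0.01 ]
 [-0.249  0.968 -0.033]
 [-0.001 -0.035 -0.999]]
```

View pics/t11.png

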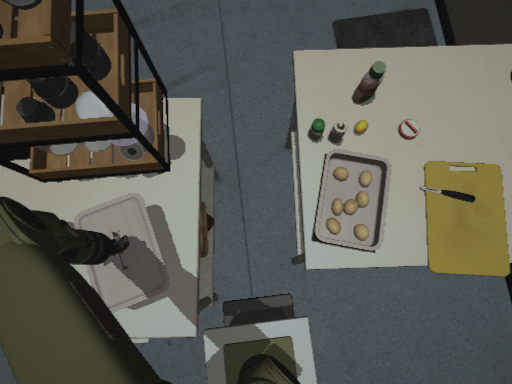

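```bash
python3 -m inch '[[10,-30,0,0,0.02],[25,-70,0,-0.03,0.02],[40,-115,0,-0.08,0.02],[55,-160,0,-0.13,0.02],[70,-205,0,-0.18,0.02],[80,-250,0,-0.23,0.02],[90,-295,0,-0.28,0.02],[95,-340,0,-0.33,0.02],[95,-385,0,-0.38,0.02],[95,-430,0,-0.43,0.02],[95,-470,0,-0.48,0.02],[95,-510,0,-0.53,0.02]]'
python3 -m inch '[[-2,-40,0,-0.023,0.02],[-6,-80,0,-0.023,0.02],[-8,-120,0,-0.023,0.02],[-10,-155,0,-0.023,0.02],[-10,-171,0,-0.023,0.02],[-10,-171,0,-0.023,0.02],[-10,-171,0,-0.023,0.02]]'
python3 -c "
from h import *
from scipy.spatial.transform import Rotation as Ro
s=robot.observe();print(s['q'],s['torque']);print(Ro.from_rotvec(s['eef_rot']).as_matrix().round(3));go(2,0,76,90)
img('scene','s12');img('top','t12')
s=cv2.imread('pics/s12.png');cv2.imwrite('pics/v12.png',cv2.resize(s[130:325,200:400],None,fx=3,fy=3))
s=cv2.imread('pics/t12.png');cv2.imwrite('pics/v12t.png',cv2.resize(s[110:280,280:430],None,fx=3.5,fy=3.5))"
```

```text
time_s: 23.52
eef_pos: [0.4919, -0.1738, 0.1714]
eef_rot: [-0.437, -3.101, 0.053]
ft_force: [0.4, 0.0, -4.5]
width: 0.093
time_s: 24.4
eef_pos: [0.4834, -0.3425, 0.1733]
eef_rot: [-0.469, -3.099, 0.052]
ft_force: [0.1, 0.3, -5.0]
width: 0.098
[-0.59866621  0.39696835 -0.08966545  1.07586821 -0.0327495  -0.29835954] [ 0.06023213 -0.00925036 -0.02283544]
[[-0.955  0.296 -0.012]
 [ 0.296  0.955 -0.032]
 [ 0.002 -0.034 -0.999]]
t 24.40 shift [  0.  -1. -97.] turn -0.002 pan pos [1. 1.] 173.0 w 0.1 j6 -0.3
```

View pics/v12.png

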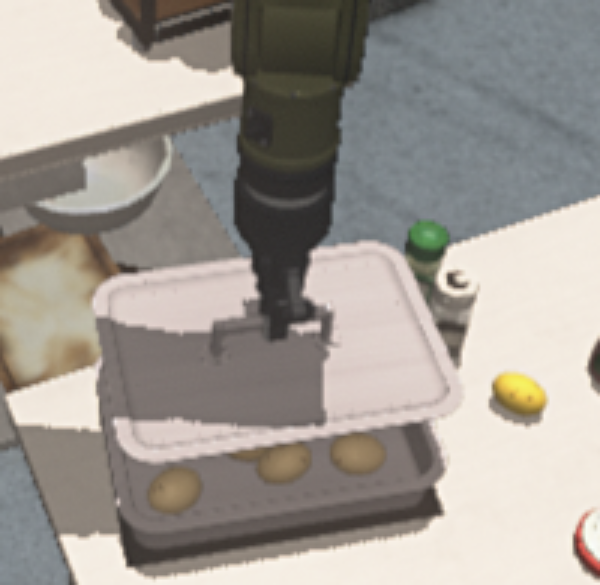

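View pics/v12t.png

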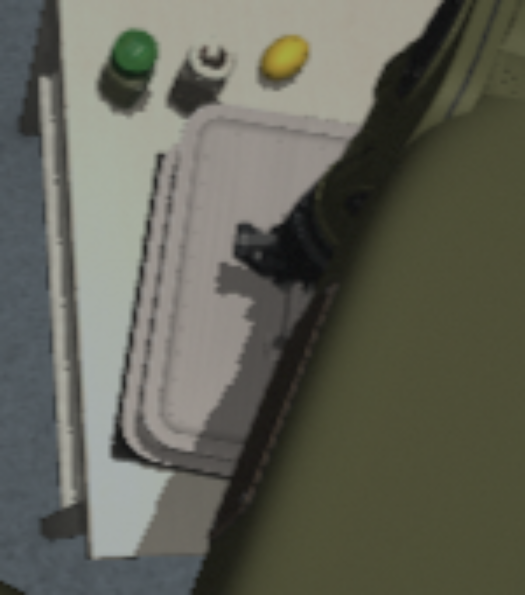

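```bash
python3 - <<'E'
from h import *
s=cv2.imread("pics/s12.png");t=cv2.imread("pics/t12.png")
def samp(im,n,x,y,z):
    w=fromp((x,y));q=proj(n,[w[0]/1e3,w[1]/1e3,z])
    p=cv2.getRectSubPix(im,(1,1),(float(q[0]),float(q[1])));l=cv2.cvtColor(p,cv2.COLOR_BGR2LAB)[0,0].astype(int);return int(l[0]),int(l[2]-l[1])
z=.158
for y in(-60,-20,50):
  for sg in(-1,1):
    print("scene y",y,"sg",sg,[(x,*samp(s,"scene",sg*x,y,z)) for x in range(132,164,2)])
for x in(-90,-40,20):
    print("top +y edge x",x,[(y,*samp(t,"top",x,y,z)) for y in range(86,116,2)])
for x in(-90,0,60):
    print("scene -y edge x",x,[(y,*samp(s,"scene",x,-y,z)) for y in range(86,116,2)])
    print("scene +y edge x",x,[(y,*samp(s,"scene",x,y,z)) for y in range(86,116,2)])
E
```

```text
scene y -60 sg -1 [(132, 195, 1), (134, 207, 0), (136, 213, 0), (138, 214, 0), (140, 213, -1), (142, 215, 0), (144, 187, 0), (146, 149, 0), (148, 126, 0), (150, 125, 1), (152, 126, 0), (154, 116, 0), (156, 158, 3), (158, 186, 6), (160, 186, 6), (162, 176, 6)]
scene y -60 sg 1 [(132, 191, 0), (134, 204, -1), (136, 217, 0), (138, 217, 0), (140, 216, 0), (142, 219, 2), (144, 225, 3), (146, 234, 5), (148, 237, 5), (150, 237, 5), (152, 237, 5), (154, 237, 5), (156, 237, 5), (158, 237, 5), (160, 237, 5), (162, 237, 5)]
scene y -20 sg -1 [(132, 115, 0), (134, 124, 1), (136, 126, 0), (138, 126, 1), (140, 126, 0), (142, 129, 0), (144, 135, 1), (146, 130, 0), (148, 127, 0), (150, 123, 0), (152, 126, 0), (154, 147, 3), (156, 223, 9), (158, 238, 6), (160, 238, 4), (162, 236, 5)]
scene y -20 sg 1 [(132, 187, 0), (134, 212, 0), (136, 221, 1), (138, 221, 1), (140, 222, 2), (142, 215, 1), (144, 185, 3), (146, 144, 3), (148, 125, 7), (150, 127, 7), (152, 125, 6), (154, 121, 6), (156, 116, 5), (158, 114, 4), (160, 110, 5), (162, 106, 6)]
scene y 50 sg -1 [(132, 131, 0), (134, 123, 0), (136, 122, 0), (
[... 1920 characters left out ...]
(86, 189, 0), (88, 193, 0), (90, 204, 0), (92, 215, -1), (94, 217, 0), (96, 208, 0), (98, 191, 0), (100, 168, -1), (102, 144, -1), (104, 141, -2), (106, 142, -2), (108, 144, -3), (110, 146, -2), (112, 145, -2), (114, 144, -2)]
scene -y edge x 60 [(86, 202, 0), (88, 215, 1), (90, 216, 1), (92, 214, -1), (94, 211, 1), (96, 186, 0), (98, 153, -1), (100, 119, 0), (102, 123, -1), (104, 122, 0), (106, 121, 0), (108, 120, 3), (110, 120, 6), (112, 120, 8), (114, 121, 10)]
scene +y edge x 60 [(86, 197, -1), (88, 186, 0), (90, 183, 0), (92, 176, 0), (94, 163, 1), (96, 137, 0), (98, 102, 0), (100, 72, 0), (102, 50, 0), (104, 47, 2), (106, 50, 1), (108, 50, 1), (110, 50, 1), (112, 50, 0), (114, 49, -1)]
```

```bash
python3 -m inch '[[0,-1,-25,0,0.02],[0,-1,-50,0,0.02],[0,-1,-70,0,0.02],[0,-1,-80,0,0.02],[0,-1,-84,0,0.02],[0,-1,-84,0,0.02]]'
python3 -c "
from h import *
go(2,0,76,90)
img('scene','s13')
s=cv2.imread('pics/s13.png');cv2.imwrite('pics/v13.png',cv2.resize(s[160:325,200:380],None,fx=3.5,fy=3.5))"
```

```text
time_s: 25.25
eef_pos: [0.4843, -0.345, 0.0908]
eef_rot: [-0.471, -3.102, 0.055]
ft_force: [-0.3, 0.4, -4.2]
width: 0.095
t 25.25 shift [ -0.   1. -15.] turn -0.001 pan pos [ 3. -1.] 91.0 w 0.1 j6 -0.3
```

View pics/v13.png

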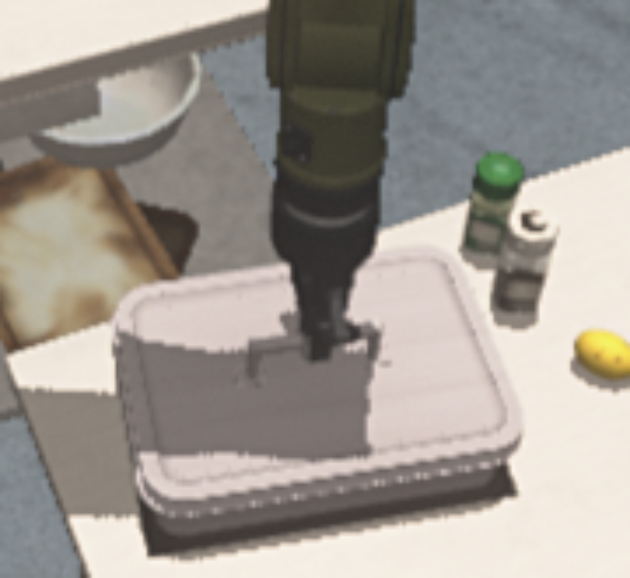

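```bash
python3 -m inch '[[-1,1,-4,0,0.02],[-1,1,-7,0,0.02],[-1,1,-10,0,0.02],[-1,1,-10,0,0.02]]'
python3 -c "
from h import *
go(2,0,76,90);print(robot.observe()['torque'])"
```

```text
time_s: 25.8
eef_pos: [0.4826, -0.3439, 0.0799]
eef_rot: [-0.471, -3.1, 0.054]
ft_force: [-0.8, 0.3, -3.5]
width: 0.093
t 25.80 shift [ 1.  0. -4.] turn -0.0 pan pos [ 1. -1.] 80.0 w 0.09 j6 -0.3
[ 0.09352738 -0.0491036   0.04070592]
```

```bash
python3 -m inch '[[0,0,-2,0,0.02],[0,0,-4,0,0.02],[0,0,-4,0,0.02]]'
python3 -c "
from h import *
go(2,0,76,90);print(robot.observe()['torque'])
img('scene','s14')
s=cv2.imread('pics/s14.png');cv2.imwrite('pics/v14.png',cv2.resize(s[160:325,200:380],None,fx=3.5,fy=3.5))"
```

```text
time_s: 26.18
eef_pos: [0.4831, -0.3442, 0.0764]
eef_rot: [-0.471, -3.101, 0.055]
ft_force: [0.2, -1.2, -2.9]
width: 0.095
t 26.18 shift [ 1.  1. -0.] turn -0.0 pan pos [ 1. -1.] 76.0 w 0.1 j6 -0.3
[ 0.13527413 -0.00126952 -0.00698039]
```

View pics/v14.png

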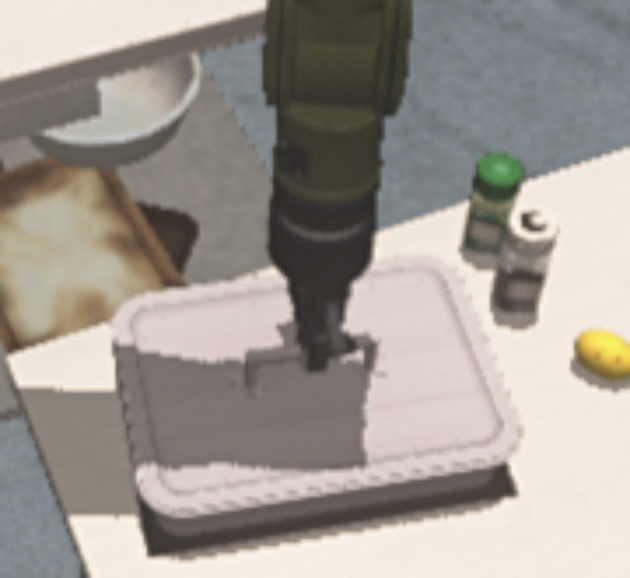

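```bash
python3 -m inch '[[0,0,-2,0,0.02],[0,0,-2,0,0.02]]'; python3 -c "
from h import *
print(robot.observe()['torque'])"; python3 -m inch '[[0,0,-1,0,0.2],[0,0,-1,0,0.4],[0,0,-1,0,0.5],[0,0,-1,0,0.5],[0,0,30,0,0.5],[0,0,90,0,0.5],[-60,60,110,0,0.5],[-110,120,110,0,0.5],[-150,180,110,0,0.5],[-180,240,110,0,0.5],[-180,300,110,0,0.5],[-180,340,110,0,0.5]]'
python3 -c "
from h import *
img('scene','s15');img('top','t15')
s=cv2.imread('pics/s15.png');a=cv2.resize(s[195:325,225:355],None,fx=3.5,fy=3.5)
t=cv2.imread('pics/t15.png');b=cv2.resize(t[120:260,305:405],None,fx=3.25,fy=3.25)
cv2.imwrite('pics/v15.png',np.hstack([a,b]))"
```

```text
time_s: 26.48
eef_pos: [0.4832, -0.3443, 0.0759]
eef_rot: [-0.471, -3.102, 0.056]
ft_force: [-3.0, 1.6, 5.4]
width: 0.093
[0.39242625 0.40277667 0.0337965 ]
time_s: 27.98
eef_pos: [0.3051, -0.0261, 0.1845]
eef_rot: [-0.475, -3.102, 0.054]
ft_force: [1.8, 1.4, 1.1]
width: 0.498
```

View pics/v15.png

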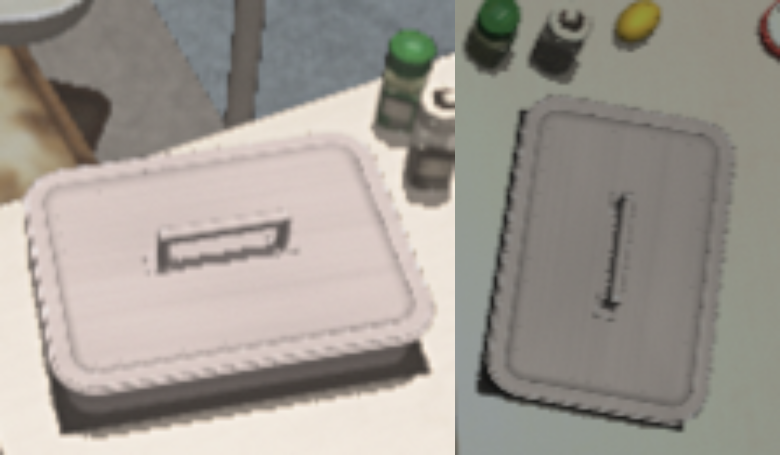

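```bash
python3 - <<'E'
from h import *
from scipy.optimize import least_squares
for n,f in(("top","t15"),("scene","s15")):
    im=cv2.imread(f"pics/{f}.png");lab=cv2.cvtColor(im,cv2.COLOR_BGR2LAB).astype(int)
    lo=90 if n=="top" else 190
    m=(((lab[:,:,2]-lab[:,:,1])<=(4 if n=="top" else 2))&(lab[:,:,0]>lo)).astype(np.uint8)*255
    k=np.zeros_like(m)
    P=[fromp((x*150,y*106)) for x,y in((1,1),(1,-1),(-1,-1),(-1,1))]
    cv2.fillPoly(k,[np.array([proj(n,[p[0]/1e3,p[1]/1e3,.061]) for p in P]).round().astype(np.int32)],255)
    mm=cv2.morphologyEx(m&k,cv2.MORPH_OPEN,np.ones((3,3)))
    ct=max(cv2.findContours(mm,0,cv2.CHAIN_APPROX_NONE)[0],key=cv2.contourArea)
    L=np.array([topan(ray(n,p[0][0],p[0][1],.061)*1000) for p in ct])
    for ax in(0,1):
        for sg in(1,-1):
            o=L[:,1-ax];sel=(abs(o)<(100 if ax else 60))&(sg*L[:,ax]>(85 if ax else 125))
            fit=np.polyfit(o[sel],L[sel,ax],1);print(n,"xy"[ax],sg,"edge %.1f slope %.4f sd %.1f"%(fit[1],fit[0],np.std(L[sel,ax]-np.polyval(fit,o[sel]))))
# handle ends in both views (top edge of dark slot)
s=lambda u,v:(u/3.5+225,v/3.5+195); t=lambda u,v:((u-455)/3.25+305,v/3.25+120)
for a,b in(((620,200),(283,235)),((607,303),(160,255))):
    p=tri(*t(*a),*s(*b))*1e3;print("handle post",np.round(topan(p)),round(p[2]))
E
```

```text
top x 1 edge 144.8 slope 0.0041 sd 1.0
top x -1 edge -146.1 slope -0.0001 sd 0.8
top y 1 edge 100.8 slope -0.0114 sd 1.4
top y -1 edge -99.6 slope -0.0032 sd 0.9
scene x 1 edge 144.2 slope 0.0047 sd 1.3
scene x -1 edge -144.6 slope 0.0011 sd 1.8
scene y 1 edge 94.4 slope 0.0256 sd 4.3
scene y -1 edge -98.1 slope 0.0033 sd 1.9
handle post [50.  0.] 66
handle post [-49.  -1.] 66
```

```bash
python3 - <<'E'
from h import *
for n,f,sg in(("scene","s15",1),("scene","s15",-1),("top","t15",1),("top","t15",-1)):
  s=cv2.imread(f"pics/{f}.png")
  for x in(-80,0,80):
    r=[]
    for y in range(90,114,2):
        w=fromp((x,sg*y));q=proj(n,[w[0]/1e3,w[1]/1e3,.061])
        l=cv2.cvtColor(cv2.getRectSubPix(s,(1,1),(float(q[0]),float(q[1]))),cv2.COLOR_BGR2LAB)[0,0].astype(int);r.append((y,int(l[0]),int(l[2]-l[1])))
    print(n,sg,x,r)
s=cv2.imread("pics/s15.png");cv2.imwrite("pics/v16.png",cv2.resize(s[225:320,225:355],None,fx=6,fy=6,interpolation=cv2.INTER_CUBIC))
E
```

```text
scene 1 -80 [(90, 204, 1), (92, 211, 1), (94, 211, 1), (96, 207, 1), (98, 189, 1), (100, 165, 1), (102, 136, 2), (104, 121, 2), (106, 122, 3), (108, 125, 4), (110, 129, 3), (112, 126, 3)]
scene 1 0 [(90, 205, -1), (92, 211, 0), (94, 209, -1), (96, 207, 0), (98, 203, 0), (100, 205, 2), (102, 216, 6), (104, 223, 8), (106, 227, 8), (108, 213, 7), (110, 187, 5), (112, 161, 5)]
scene 1 80 [(90, 206, 0), (92, 214, 0), (94, 212, 0), (96, 212, 0), (98, 217, 3), (100, 223, 5), (102, 227, 6), (104, 230, 5), (106, 230, 5), (108, 230, 6), (110, 229, 6), (112, 229, 6)]
scene -1 -80 [(90, 206, 0), (92, 211, 0), (94, 210, 0), (96, 209, 0), (98, 199, 1), (100, 186, 0), (102, 175, -2), (104, 158, 0), (106, 133, 1), (108, 99, 0), (110, 100, 1), (112, 102, 1)]
scene -1 0 [(90, 202, 1), (92, 209, 0), (94, 209, 0), (96, 209, 0), (98, 201, 0), (100, 185, -1), (102, 168, 0), (104, 148, -1), (106, 127, -1), (108, 103, 1), (110, 99, 1), (112, 100, 0)]
scene -1 80 [(90, 201, 0), (92, 209, 1), (94, 209, 1), (96, 212, 0), (98, 206, 0), (100, 196, 0), (102, 185, 0), (104, 164, 0), (106, 131, 0), (108, 105, -1), 
[... 438 characters left out ...]
7, 1), (96, 139, 2), (98, 136, 1), (100, 125, 2), (102, 105, 3), (104, 61, 0), (106, 58, 3), (108, 112, 6), (110, 142, 8), (112, 159, 10)]
top -1 -80 [(90, 139, 2), (92, 144, 2), (94, 139, 2), (96, 136, 2), (98, 134, 2), (100, 133, 3), (102, 140, 5), (104, 148, 9), (106, 155, 9), (108, 156, 10), (110, 156, 10), (112, 157, 10)]
top -1 0 [(90, 133, 3), (92, 137, 2), (94, 134, 2), (96, 132, 2), (98, 130, 2), (100, 129, 3), (102, 136, 5), (104, 147, 7), (106, 154, 11), (108, 155, 9), (110, 155, 9), (112, 155, 9)]
top -1 80 [(90, 126, 2), (92, 133, 4), (94, 132, 3), (96, 132, 2), (98, 132, 2), (100, 131, 3), (102, 135, 5), (104, 142, 7), (106, 149, 8), (108, 153, 8), (110, 153, 8), (112, 153, 8)]
```

View pics/v16.png

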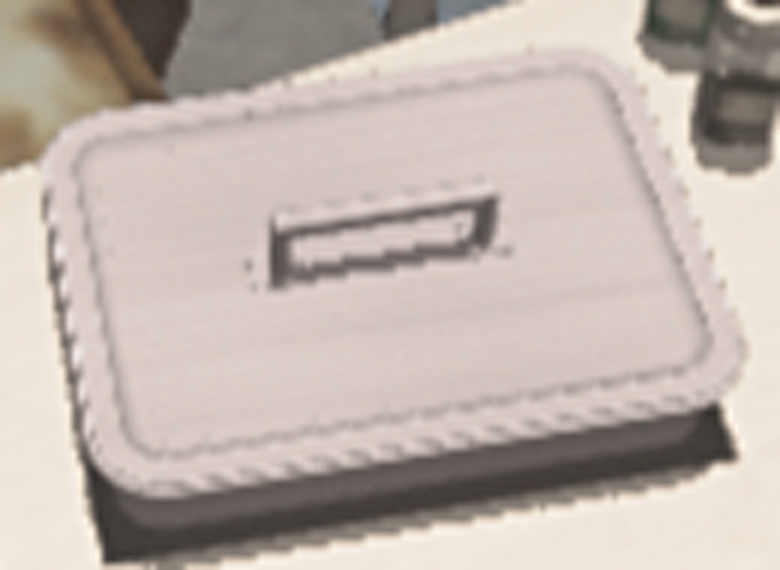

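The lid lies flat and square on the rim, with its edges symmetric within about 1–2 mm in both views. The jars still stand and the hand is clear, so I'm handing in.

```bash
python3 -c "
from plant import robot
print(robot.observe()['time_s'],robot.observe()['ft_force']);print(robot.finish_job())"
```

```text
28.075 [-0.30834209  0.21209025 -0.87952445]
the job is handed in; nothing more can be done
None
```

I spread the potatoes and seated the lid, and handed the job in at 28.1 s of the 72 s allowed. `finish_job` reports no verdict, so the result rests on my own checks.

**What I did:** I took the top potato off the heap and put it in the far-right sixth. I moved three more to the far-left, near-right and near-left sixths; the other three stayed where they lay. Then I gripped the lid by its handle, carried it over, pressed it lightly into the mouth of the pan and let go.

**Last checks on the potatoes (before the lid went on):** All seven lay in one layer, with centres measured 23–29 mm above the bench. Each sixth had a potato 3–28 mm from its middle.

**Last checks on the lid and jars:**
- **Lid:** It is centred within about 1–2 mm in both views. It is square within about 0.01 rad and looks flat on the rim.
- **Jars:** In the last pictures both look upright and unmoved; I did not measure them again.

**Checks that disagreed:**
- **Far lid edge:** One automatic fit in the scene view gave a poor result (94 mm, scatter 4 mm). Sampling the picture directly put that edge at about 98–102 mm, which matches the opposite side.
- **Tool tilt:** The tool leaned about 0.034 rad while it carried the lid, after the last joint ran into its limit. The lid settled flat once released.

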